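# Set the sanding table's suction damper to its third notch by feel

## Task

Set the suction damper of the downdraft sanding table: with a fingertip push the orange lever right back into its closed notch, then slide it open click by click and leave it sitting in the third notch after closed, without running past it. Only push the lever, without squeezing or forcing it, and leave the other things where they lie.

Things in the scene. Friction and masses are not known exactly. Their poses are not given: they have to be found in the camera images.
- downdraft: downdraft sanding table, fixed on the bench: blue metal box 340 mm deep (its x), 500 mm wide (its y), flat deck 95 mm above the bench; perforated steel top at its left (+y), bare black damper plate (105 mm wide) with the lever slot along its right side (slot line 185 mm to -y of the middle), hose at the back. Origin: centre of its underside; +x points from front to back, the way the lever opens
- closed_end (a point): point on the deck's surface, in the slot, over which the lever's centre stands in its closed notch: the slot end near the box's front, where the printed white wedge is thinnest (it broadens towards full suction). Axes as downdraft
- lever_handle (a point): centre of the orange lever handle, moving with it: an upright block 16 mm along the slot, 36 mm across it, 40 mm tall, on a thin steel tongue; its underside is 12 mm, its top 52 mm above the deck. Axes as downdraft: a push to +x opens, to -x closes. Nothing else stands on the damper plate
- damper (a joint): slide of the lever in m, growing to the box's +x. Notches at 0 (closed), 0.015 (first), 0.030, 0.045 (third) .. 0.090 (full); rubber stops 3 mm beyond the end ones. A sprung detent roller resists with about 6 N on leaving a notch, fading to nothing at the ridge half-way; 1 to 3 mm past it the lever snaps ahead into the next notch. Let go within 2 mm of a ridge it may stick. Starts at or between the first and second notch
- template: MDF nose template lying flat on the perforated top, 240 x 180 x 6 mm, its nose rounded; origin under its middle
- sanding_block: cork sanding block, 115 x 65 x 37 mm, lying on the perforated top beside the damper plate; origin at the centre of its underside
- pencil: flat red carpenter's pencil, 160 x 15 x 8 mm, lying on the template; origin at the centre of its underside
- tape_measure: silver and yellow tape measure, 72 x 40 x 50 mm, standing on the bench to the right of the sanding table; origin at the centre of its underside
- eraser: white eraser, 60 x 22 x 13 mm, lying on the template; origin at the centre of its underside
- try_square: try square with a wooden stock 150 x 22 x 40 mm and a steel blade 200 mm long, lying on the bench at the right; origin under the stock's middle
Things that resemble listed ones, but are neither listed nor needed, are in the scene too. What is shaped like the tape_measure but blue or pink is not meant.

How it is judged:
By the outcome, as a careful person would: the job done as asked, in the order asked, and still so for the second after the job is handed in, with the robot touching nothing.
It also fails if it takes over 72 s, if anything falls off the work surface, if the arm or the gripper's body presses on something with over 40 N, if the wrist force passes 120 N, or if a joint passes its speed limit or range.

## Robot

A 6-joint arm with a two-finger parallel gripper is mounted at the origin on the work surface. World frame = base frame: x ahead of the robot, y to its left, z up, the work surface at z = 0. Lengths are in m, angles in degrees, forces in N, time in s.
With the tool pointing down it reaches from about 0.375 to 0.9 m from the base axis. Payload 3.1 kg.
Tool frame: the origin (TCP) lies on the centre line of the jaws, within the pads' length; the fingertips stand 14 mm ahead of it and the grasp point (between the pads) lies 5 mm behind it (bot.tips_ahead is the distance from the TCP to the fingertips, in m); z points along the fingers, y is the line along which they close (so a half turn about z gives the same grasp; the last joint's range is limited). The gripper opens to 87 mm and grips with 3 to 60 N. Pads are 19 mm wide; open, the fingers measure 117 mm over their backs; the gripper's body (75 mm by 190 mm) begins 51 mm behind the grasp point.
Start: joints at [-87.061, 30.224, 82.088, -0, 67.689, -10.227], TCP at [0.142, -0.609, 0.237] pointing down, gripper open.
Joint ranges: [-176.69, 176.69], [-43.24, 126.21], [12.49, 139.97], [-82, 262], [0, 151.66], [-163.58, 163.58]. Speed limits (degrees/s): [159.86, 159.86, 180, 180, 180, 180].

## Interface

Orientations are given as a 3x3 rotation matrix whose columns are the frame's x, y, z axes.
In Python, from rig import bot gives the robot as it stands.
- The arm moves only by the tool play_rows, never from a script. Its argument "moves" is a list that holds one entry, the list of rows, each a list of 6 numbers: the shift along the tool's x, y, z in mm, then the turn, a rotation vector about the tool's x, y, z in rad. A call has 1 to 5 rows; each row shifts and turns the commanded pose from where the row before left it, along the tool's axes as they then stand; what a row does not reach is not made up. A row lasts 1/10 s, in which the tool goes at most 50 mm and 8.59 degrees, less where a joint would pass 70% of its speed; a pose out of reach is approached as far as the arm can. A call with a gripper value outside its range is refused whole. "fingers" is the opening, from -1 (shut) to 1 (fully open), set as the call begins (left out, the last holds). The fingers move at their own pace and stop on an object; the grip force is fixed at half the most. Time passes only in rows, so rows that do not move let the fingers close. It gives the time, the measured TCP pose, the force, the opening and the grip force at its end, in the units of the state.
- bot.read_state(): the state, without advancing time (a new reading comes with each control period).
- bot.capture(name): name is "side" or "top" or "wrist"; returns a dict with "image" (384x512x3 uint8, blue, green, red), "fx", "fy", "cx", "cy" (pixels), "R" (3x3) and "t" (3): a world point X has camera coordinates R X + t. Camera axes: x right, y down, z forward; pixel columns grow to the right and rows downward; lengths in m; the calibration is good to about 2 mm. A picture is of the moment at which its call begins. There is no depth.
- bot.hand_in(): hands the job in; it is judged then, once.
Trained networks look in a picture, given as the dict that the camera call returned (one of the last four; its "shot" number tells which), for a name from the list of things; names that differ only in an ending like _2 or _b are one class to them, and where a whole thing is asked for, a point or a joint stands for the part that bears it (a point fixed in the world has none). Each returns a list of dicts, best first, with "confidence" (0 to 1); they miss things now and then, are a little off and sometimes report something else, mostly with a low value. They report only what shows in the picture. A call takes as long as a camera call. They do not tell look-alikes from the thing itself.
- bot.search_frame(picture, query): "centre" ([column, row] in pixels, amid what is visible of it).
- bot.silhouettes(picture, query): "pixels" (384x512 bool, what is visible of it) and "centre" ([column, row] in pixels, amid what is visible of it).
- bot.pinpoint(picture, query): "centre" ([column, row] in pixels: a listed point, or the origin of a listed thing).
The state is a dict: "time_s": time; "joint_positions": joint angles; "qvel": joint speeds; "tau": joint torques, N m; "position": TCP position; "tcp_rot": TCP orientation; "force": force on the tool from outside, world axes, zero at the start; "moment": the same for the moment, N m; "opening": opening from 0.0 (shut) to 1.0 (fully open); "grasp_force": force on a finger pad.
Only numpy, scipy, OpenCV 4.12 (cv2) and the standard library are available. Lean on these libraries where they do the work, as an engineer would, in place of code of your own. Each camera call takes 0.05 s, during which the arm holds its last target. There are 200 camera calls.

## Working session

There is one attempt and no reset: what is moved stays moved. The work goes in short steps, Python scripts to look and compute and a tool call to move; the robot and the scene stay as the last step left them, time stands still between calls to the robot, and variables do not carry over. Pictures are saved under pics/ and viewed, at most 10 in all, crops included, and the job is handed in when it is done.

Besides the shell and the picture viewer there is one more tool, called after ">>>" as name([rows], argument=value, ...), one row to a line, values as JSON. play_rows: Moves the arm, as the interface text tells. Its arguments: {"type":"object","properties":{"moves":{"type":"array","items":{"type":"array","items":{"type":"array","items":{"type":"number"}}}},"fingers":{"type":"number"}},"required":["moves"]}

```bash
mkdir -p pics
cat > h.py <<'E'
import numpy as np, cv2
from rig import bot
def ray(p,uv):
    R=np.array(p["R"]);t=np.array(p["t"]);C=-R.T@t
    d=R.T@np.array([(uv[0]-p["cx"])/p["fx"],(uv[1]-p["cy"])/p["fy"],1]);return C,d
def onz(p,uv,z):
    C,d=ray(p,uv);return C+d*(z-C[2])/d[2]
def tri(ps):
    A=np.zeros((3,3));b=np.zeros(3)
    for p,uv in ps:
        C,d=ray(p,uv);d=d/np.linalg.norm(d);M=np.eye(3)-np.outer(d,d);A+=M;b+=M@C
    return np.linalg.solve(A,b)
def proj(p,X):
    c=np.array(p["R"])@X+p["t"];return c[0]/c[2]*p["fx"]+p["cx"],c[1]/c[2]*p["fy"]+p["cy"]
E
python3 - <<'E'
from h import *
np.set_printoptions(precision=4,suppress=True)
ps={n:bot.capture(n) for n in("top","side","wrist")}
cv2.imwrite("pics/a.png",np.vstack([np.hstack([ps["top"]["image"],ps["side"]["image"]])]) [:, :] if 0 else cv2.resize(np.hstack([ps["top"]["image"],ps["side"]["image"]]),(800,300)))
for n,p in ps.items():
    C,_=ray(p,(0,0));print(n,C)
    for q in("lever_handle","closed_end","downdraft"):
        print(q,[(np.round(r["centre"],1),round(r["confidence"],2),onz(p,r["centre"],{"lever_handle":.127,"closed_end":.095,"downdraft":0}[q])) for r in bot.pinpoint(p,q)[:3]])
s=bot.read_state();print(s["position"],s["tcp_rot"],s["force"])
cv2.imwrite("pics/top.png",ps["top"]["image"])
E
```

```text
top [ 0.2914 -0.0607  1.6318]
lever_handle [(array([241.3, 143.4]), 0.42, array([ 0.5856, -0.0094,  0.127 ]))]
closed_end [(array([241.9, 148.2]), 0.77, array([ 0.5764, -0.0104,  0.095 ]))]
downdraft [(array([185.1, 146.5]), 0.86, array([0.5976, 0.1836, 0.    ])), (array([239.2, 146.7]), 0.29, array([0.599 , 0.0018, 0.    ]))]
side [0.2947 0.7852 0.9035]
lever_handle [(array([203. , 195.3]), 0.58, array([ 0.5925, -0.0038,  0.127 ]))]
closed_end [(array([209.3, 206.6]), 0.87, array([0.5743, 0.0042, 0.095 ]))]
downdraft [(array([187.9, 277.8]), 0.64, array([0.5874, 0.1805, 0.    ]))]
wrist [ 0.2202 -0.5905  0.3835]
lever_handle []
closed_end []
downdraft []
[ 0.1424 -0.6085  0.2366] [[ 0.9737  0.2278 -0.    ]
 [ 0.2278 -0.9737 -0.0001]
 [-0.      0.0001 -1.    ]] [-1.0531  0.1474 -0.1851]
```

View pics/a.png

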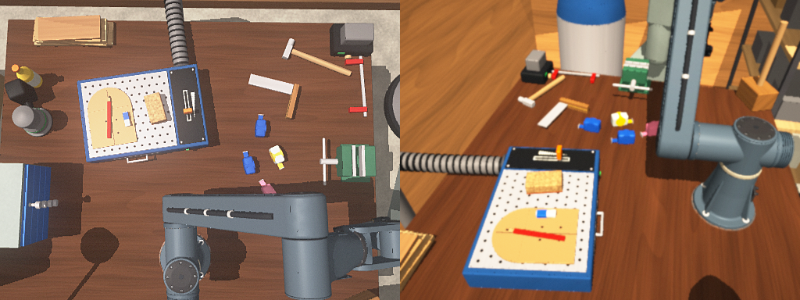

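The top view shows the sanding table around (143,112) with its hose going back, away from the robot, and the lever on the black plate near (187,103). Enlarging the plate to confirm.

Run:
```python
from h import *
im=cv2.imread("pics/top.png")
cv2.imwrite("pics/b.png",cv2.resize(im[70:215,90:290],(800,580),interpolation=cv2.INTER_CUBIC))
p=bot.capture("top");m=bot.silhouettes(p,"downdraft")[0];print(m["confidence"],m["pixels"].sum(),cv2.minAreaRect(np.argwhere(m["pixels"])[:,::-1].astype(np.float32)))
b=cv2.boxPoints(cv2.minAreaRect(np.argwhere(m["pixels"])[:,::-1].astype(np.float32)))
for c in b: print(c,onz(p,c,.095))
```

```text
0.61 14030 ((175.81478881835938, 105.64151000976562), (199.66531372070312, 158.95277404785156), 81.97276306152344)
[83.17611  17.885422] [0.99918359 0.51132742 0.095     ]
[240.57144    -4.3113556] [1.08089223 0.00128594 0.095     ]
[268.45346 193.3976 ] [ 0.4337622  -0.09583688  0.095     ]
[111.058136 215.59438 ] [0.35843086 0.39477138 0.095     ]
```

View pics/b.png

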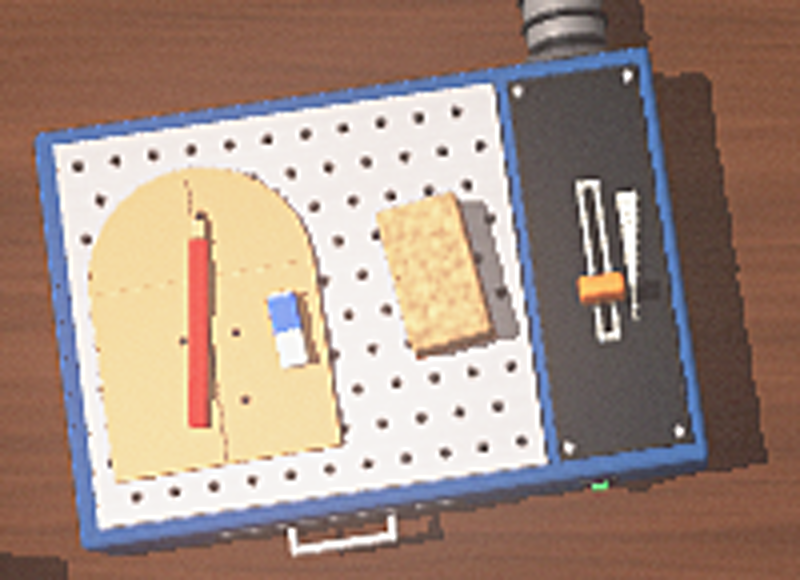

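Clear view: the orange lever is at crop (602,289), the slot ends at (588,180) and (610,340), and the wedge is thinnest at the bottom, so the closed end is near the front. It is the only lever. Next, the geometry.

Run:
```python
from h import *
np.set_printoptions(precision=4,suppress=True)
p=bot.capture("top")
f=lambda u,v,z=.095:onz(p,(u/4+90-.375,v/4+70-.375),z)
P=[f(705,458),f(647,55),f(38,138)];print(*P)
a=P[1]-P[0];print("yaw",np.degrees(np.arctan2(a[1],a[0])),np.linalg.norm(a),np.linalg.norm(P[2]-P[1]))
b=P[1]-P[2];print("yaw2",np.degrees(np.arctan2(b[1],b[0]))+90)
s0,s1=f(610,340),f(588,180);a=s1-s0;print("slot",s0,s1,np.degrees(np.arctan2(a[1],a[0])),np.linalg.norm(a))
print("lever top",f(602,282,.147))
```

```text
[ 0.4629 -0.0875  0.095 ] [ 0.7874 -0.0377  0.095 ] [0.7135 0.4473 0.095 ]
yaw 8.71121341359568 0.32827351553024625 0.4905974005725024
yaw2 8.66001494458503
slot [ 0.5559 -0.0115  0.095 ] [0.6846 0.0079 0.095 ] 8.571266314863713 0.1302217515478183
lever top [ 0.5918 -0.0063  0.147 ]
```

>>> play_rows([
  [[31,-35,0,0,0,0.078],[31,-35,0,0,0,0],[31,-35,0,0,0,0],[31,-35,0,0,0,0],[31,-35,0,0,0,0]],
], fingers=-1)

```text
time_s: 1.25
position: [0.2667, -0.4088, 0.2368]
tcp_rot: [[0.989, 0.15, 0.0], [0.15, -0.989, -0.001], [0.0, 0.001, -1.0]]
force: [-0.0, -1.3, -0.5]
opening: 0.627
grasp_force: 0.0
```

>>> play_rows([
  [[31,-35,0,0,0,0],[31,-35,0,0,0,0],[31,-35,0,0,0,0],[31,-35,0,0,0,0],[31,-35,0,0,0,0]],
])

```text
time_s: 1.75
position: [0.3937, -0.2123, 0.2369]
tcp_rot: [[0.989, 0.151, 0.001], [0.151, -0.989, -0.001], [0.001, 0.001, -1.0]]
force: [0.4, -1.0, -0.2]
opening: 0.169
grasp_force: 0.0
```

>>> play_rows([
  [[31,-35,0,0,0,0],[31,-35,0,0,0,0],[31,-35,0,0,0,0],[31,-35,0,0,0,0],[31,-35,0,0,0,0]],
])

```text
time_s: 2.25
position: [0.5205, -0.0156, 0.2369]
tcp_rot: [[0.988, 0.152, 0.001], [0.152, -0.988, -0.0], [0.001, 0.0, -1.0]]
force: [0.9, -1.4, -0.3]
opening: 0.006
grasp_force: 0.0
```

Run:
```python
from h import *
np.set_printoptions(precision=4,suppress=True)
s=bot.read_state();print(s["position"],s["tcp_rot"],s["force"],s["opening"])
for n in("wrist","side"):
    p=bot.capture(n);print(n,ray(p,(0,0))[0])
    for q,z in(("lever_handle",.127),("closed_end",.095)):
        print(q,[(r["centre"],r["confidence"],onz(p,r["centre"],z)) for r in bot.pinpoint(p,q)[:2]])
    if n=="wrist": cv2.imwrite("pics/w.png",p["image"])
```

```text
[ 0.5205 -0.0156  0.2369] [[ 0.9885  0.1515  0.0008]
 [ 0.1515 -0.9885 -0.0004]
 [ 0.0007  0.0005 -1.    ]] [ 0.9164 -1.4086 -0.2648] 0.005866134320830136
wrist [ 0.5994 -0.0038  0.3847]
lever_handle [([253.4, 99.0], 0.76, array([ 0.593, -0.005,  0.127]))]
closed_end [([253.6, 117.7], 0.69, array([ 0.5775, -0.0075,  0.095 ]))]
side [0.2947 0.7852 0.9035]
lever_handle [([198.3, 194.7], 0.6, array([ 0.6057, -0.0034,  0.127 ]))]
closed_end [([209.5, 207.3], 0.92, array([0.573 , 0.0067, 0.095 ])), ([173.2, 300.4], 0.4, array([0.5693, 0.309 , 0.095 ]))]
```

View pics/w.png

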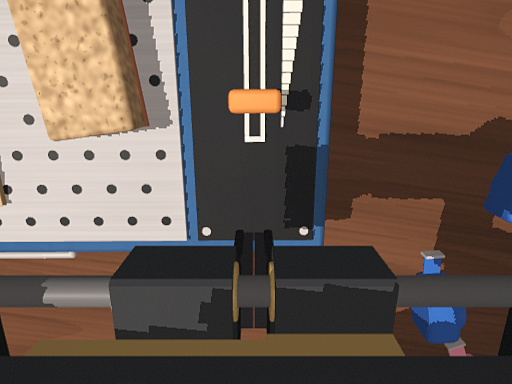

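The wrist view shows the lever at (255,101) and the closed slot end at (254,140), so the lever sits near the first notch. Going behind it (+x side) and down.

>>> play_rows([
  [[40,0,0,0,0,0],[40,0,0,0,0,0],[29,0,0,0,0,0],[0,0,30,0,0,0],[0,0,30,0,0,0]],
])

```text
time_s: 3.05
position: [0.6284, -0.0032, 0.1767]
tcp_rot: [[0.989, 0.149, 0.003], [0.149, -0.989, -0.001], [0.003, 0.001, -1.0]]
force: [-0.4, 0.2, -0.4]
opening: 0.004
grasp_force: 0.0
```

>>> play_rows([
  [[0,0,30,0,0,0],[0,0,18,0,0,0],[0,0,0,0,0,0]],
])

```text
time_s: 3.35
position: [0.6243, -0.0026, 0.1256]
tcp_rot: [[0.989, 0.148, -0.007], [0.148, -0.989, 0.001], [-0.007, -0.002, -1.0]]
force: [-0.3, -0.4, 0.1]
opening: 0.006
grasp_force: 0.0
```

Run:
```python
from h import *
np.set_printoptions(precision=4,suppress=True)
s=bot.read_state();print(s["position"],s["force"])
for n in("wrist","side"):
    p=bot.capture(n)
    for q,z in(("lever_handle",.127),("closed_end",.095)):
        print(n,q,[(r["centre"],r["confidence"],onz(p,r["centre"],z)) for r in bot.pinpoint(p,q)[:2]])
    if n=="side": cv2.imwrite("pics/s.png",cv2.resize(p["image"][150:270,120:280],(800,600)))
```

```text
[ 0.6243 -0.0026  0.1256] [-0.3161 -0.4057  0.1403]
wrist lever_handle [([247.4, 320.8], 0.88, array([ 0.5933, -0.0047,  0.127 ])), ([23.4, 239.1], 0.67, array([0.622 , 0.1042, 0.127 ]))]
wrist closed_end []
side lever_handle [([202.2, 192.7], 0.54, array([ 0.5977, -0.0134,  0.127 ]))]
side closed_end [([213.2, 204.9], 0.75, array([ 0.5656, -0.0046,  0.095 ]))]
```

View pics/s.png

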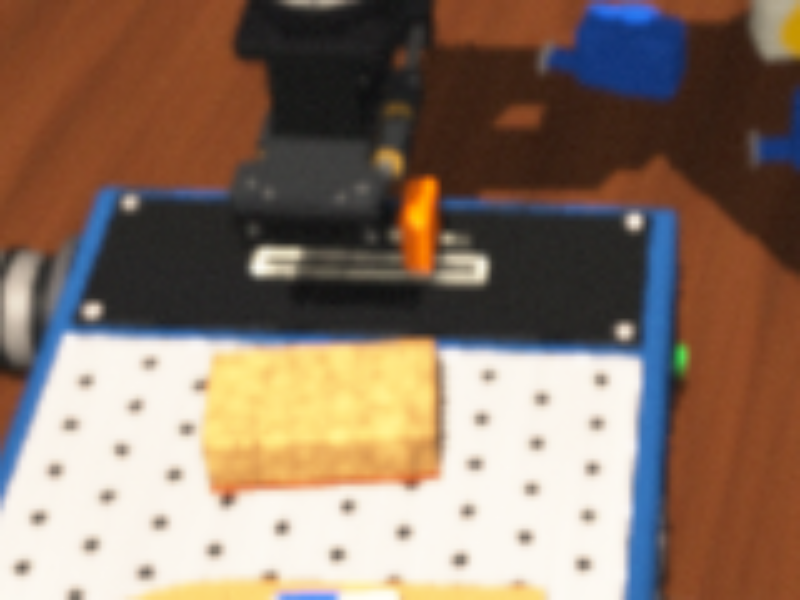

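The side view shows the lever at (420,225) with the gripper on its hose (+x) side. The slot runs from (255,262) to (487,268). Pushing to closed in small rows.

>>> play_rows([
  [[-4,0,0,0,0,0],[-4,0,0,0,0,0],[-3,0,0,0,0,0],[0,0,0,0,0,0]],
])

```text
time_s: 4.05
position: [0.6156, -0.0025, 0.1286]
tcp_rot: [[0.988, 0.151, -0.001], [0.151, -0.988, 0.0], [-0.001, -0.0, -1.0]]
force: [0.8, 0.2, -0.7]
opening: 0.007
grasp_force: 0.0
```

>>> play_rows([
  [[-2,0,0,0,0,0],[-2,0,0,0,0,0],[-2,0,0,0,0,0],[0,0,0,0,0,0]],
])

```text
time_s: 4.45
position: [0.6106, -0.0035, 0.1286]
tcp_rot: [[0.989, 0.151, 0.001], [0.151, -0.989, 0.0], [0.001, -0.0, -1.0]]
force: [1.9, 0.1, -0.7]
opening: 0.004
grasp_force: 0.4
```

>>> play_rows([
  [[-2,0,0,0,0,0],[-2,0,0,0,0,0],[0,0,0,0,0,0]],
])

```text
time_s: 4.75
position: [0.6091, -0.0038, 0.1287]
tcp_rot: [[0.989, 0.151, 0.006], [0.151, -0.989, 0.001], [0.006, 0.0, -1.0]]
force: [6.0, 2.7, -4.7]
opening: 0.004
grasp_force: 3.1
```

>>> play_rows([
  [[-2,0,0,0,0,0],[-2,0,0,0,0,0],[0,0,0,0,0,0]],
])

```text
time_s: 5.05
position: [0.6023, -0.0048, 0.1286]
tcp_rot: [[0.988, 0.152, -0.001], [0.152, -0.988, -0.0], [-0.001, 0.0, -1.0]]
force: [0.2, 0.4, 0.2]
opening: 0.004
grasp_force: 0.3
```

>>> play_rows([
  [[-2,0,0,0,0,0],[-2,0,0,0,0,0],[0,0,0,0,0,0]],
])

```text
time_s: 5.35
position: [0.5975, -0.0053, 0.1284]
tcp_rot: [[0.989, 0.151, -0.002], [0.151, -0.989, 0.0], [-0.002, -0.0, -1.0]]
force: [0.4, 0.2, 0.1]
opening: 0.006
grasp_force: 0.0
```

>>> play_rows([
  [[-2,0,0,0,0,0],[-2,0,0,0,0,0],[0,0,0,0,0,0]],
])

```text
time_s: 5.65
position: [0.5956, -0.0059, 0.1287]
tcp_rot: [[0.989, 0.151, 0.002], [0.151, -0.989, 0.0], [0.002, 0.0, -1.0]]
force: [3.1, 0.6, -1.4]
opening: 0.008
grasp_force: 1.6
```

Run:
```python
from h import *
np.set_printoptions(precision=4,suppress=True)
s=bot.read_state();print(s["position"],s["force"])
for n in("wrist","side","top"):
    p=bot.capture(n)
    print(n,[(r["centre"],r["confidence"],onz(p,r["centre"],.127)) for r in bot.pinpoint(p,"lever_handle")[:2]])
```

```text
[ 0.5956 -0.0059  0.1287] [ 3.1199  0.5846 -1.3763]
wrist []
side [([208.0, 193.3], 0.48, array([ 0.5814, -0.0145,  0.127 ]))]
top []
```

>>> play_rows([
  [[-2,0,0,0,0,0],[-1,0,0,0,0,0],[0,0,0,0,0,0]],
])

```text
time_s: 6.25
position: [0.5928, -0.0063, 0.1287]
tcp_rot: [[0.989, 0.151, 0.003], [0.151, -0.989, 0.0], [0.003, 0.0, -1.0]]
force: [5.3, 1.0, -2.6]
opening: 0.008
grasp_force: 2.7
```

>>> play_rows([
  [[5,0,0,0,0,0],[10,0,0,0,0,0],[0,0,-40,0,0,0],[0,0,-40,0,0,0],[-20,0,-10,0,0,0]],
])

```text
time_s: 6.75
position: [0.5911, -0.0078, 0.223]
tcp_rot: [[0.988, 0.152, 0.009], [0.152, -0.988, -0.002], [0.009, 0.004, -1.0]]
force: [-0.0, -0.2, 0.5]
opening: 0.006
grasp_force: 0.0
```

>>> play_rows([
  [[-45,0,0,0,0,0],[-20,0,0,0,0,0],[0,0,0,0,0,0],[0,0,0,0,0,0]],
])

```text
time_s: 7.15
position: [0.523, -0.0171, 0.2189]
tcp_rot: [[0.989, 0.151, 0.0], [0.151, -0.989, -0.0], [0.0, 0.0, -1.0]]
force: [0.7, -0.1, 0.5]
opening: 0.0
grasp_force: 0.0
```

Run:
```python
from h import *
np.set_printoptions(precision=4,suppress=True)
s=bot.read_state();print(s["position"],s["force"])
for n in("wrist","top"):
    p=bot.capture(n)
    for q,z in(("lever_handle",.127),("closed_end",.095)):
        print(n,q,[(r["centre"],r["confidence"],onz(p,r["centre"],z)) for r in bot.pinpoint(p,q)[:2]])
    if n=="wrist": cv2.imwrite("pics/w2.png",p["image"])
```

```text
[ 0.523  -0.0171  0.2189] [ 0.6547 -0.1259  0.4678]
wrist lever_handle [([253.1, 122.6], 0.87, array([ 0.5804, -0.0087,  0.127 ]))]
wrist closed_end [([250.8, 121.6], 0.69, array([ 0.578 , -0.0072,  0.095 ]))]
top lever_handle []
top closed_end []
```

View pics/w2.png

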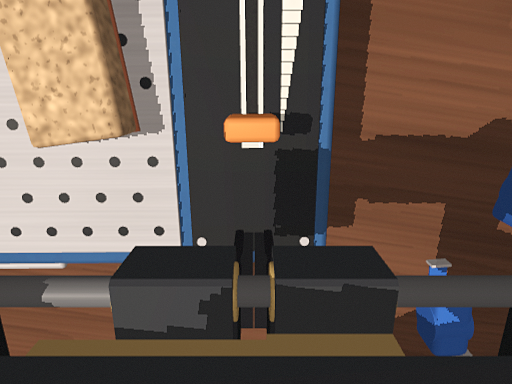

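Lever at (252,128), right by the slot's closed end; the wrist estimate of 0.579 matches the closed_end point. Going down on the front side and opening.

>>> play_rows([
  [[0,0,35,0,0,0],[0,0,35,0,0,0],[0,0,20,0,0,0],[14,0,0,0,0,0],[14,0,0,0,0,0]],
])

```text
time_s: 7.95
position: [0.55, -0.0125, 0.1271]
tcp_rot: [[0.989, 0.151, -0.003], [0.151, -0.989, 0.001], [-0.003, -0.001, -1.0]]
force: [-0.3, -0.4, 1.0]
opening: 0.004
grasp_force: 0.0
```

>>> play_rows([
  [[2,0,0,0,0,0],[2,0,0,0,0,0],[2,0,0,0,0,0],[2,0,0,0,0,0],[0,0,0,0,0,0]],
])

```text
time_s: 8.45
position: [0.5579, -0.0115, 0.1287]
tcp_rot: [[0.988, 0.151, -0.0], [0.151, -0.988, 0.0], [-0.0, -0.0, -1.0]]
force: [-0.8, -0.9, 0.1]
opening: 0.009
grasp_force: 0.0
```

>>> play_rows([
  [[1,0,0,0,0,0],[1,0,0,0,0,0],[0,0,0,0,0,0]],
])

```text
time_s: 8.75
position: [0.5585, -0.0113, 0.1285]
tcp_rot: [[0.988, 0.152, -0.003], [0.152, -0.988, -0.0], [-0.003, -0.0, -1.0]]
force: [-3.8, -1.8, 3.4]
opening: 0.003
grasp_force: 2.5
```

>>> play_rows([
  [[1,0,0,0,0,0],[1,0,0,0,0,0],[1,0,0,0,0,0],[0,0,0,0,0,0]],
])

```text
time_s: 9.15
position: [0.5612, -0.0108, 0.1283]
tcp_rot: [[0.988, 0.152, -0.004], [0.152, -0.988, 0.0], [-0.004, -0.001, -1.0]]
force: [-4.9, -2.1, 2.7]
opening: 0.005
grasp_force: 2.6
```

>>> play_rows([
  [[1,0,0,0,0,0],[1,0,0,0,0,0],[0,0,0,0,0,0]],
])

```text
time_s: 9.45
position: [0.5652, -0.0102, 0.1283]
tcp_rot: [[0.989, 0.151, 0.0], [0.151, -0.989, 0.001], [0.0, -0.001, -1.0]]
force: [-1.7, 0.9, -0.7]
opening: 0.003
grasp_force: 0.8
```

>>> play_rows([
  [[1,0,0,0,0,0],[1,0,0,0,0,0],[0,0,0,0,0,0]],
])

```text
time_s: 9.75
position: [0.5685, -0.0103, 0.1289]
tcp_rot: [[0.989, 0.151, 0.003], [0.151, -0.989, -0.0], [0.003, 0.001, -1.0]]
force: [0.7, -0.4, 0.3]
opening: 0.011
grasp_force: 0.0
```

>>> play_rows([
  [[2,0,0,0,0,0],[1,0,0,0,0,0],[1,0,0,0,0,0],[0,0,0,0,0,0]],
])

```text
time_s: 10.15
position: [0.5712, -0.0096, 0.1286]
tcp_rot: [[0.988, 0.151, 0.0], [0.151, -0.988, -0.0], [0.0, 0.0, -1.0]]
force: [-0.5, -0.1, -0.1]
opening: 0.01
grasp_force: 0.0
```

>>> play_rows([
  [[1,0,0,0,0,0],[1,0,0,0,0,0],[0,0,0,0,0,0]],
])

```text
time_s: 10.45
position: [0.5729, -0.0092, 0.1285]
tcp_rot: [[0.988, 0.151, -0.0], [0.151, -0.988, -0.0], [-0.0, -0.0, -1.0]]
force: [-0.5, 0.6, 0.6]
opening: 0.006
grasp_force: 0.1
```

>>> play_rows([
  [[1,0,0,0,0,0],[1,0,0,0,0,0],[0,0,0,0,0,0]],
])

```text
time_s: 10.75
position: [0.5733, -0.0091, 0.1284]
tcp_rot: [[0.988, 0.152, -0.004], [0.152, -0.988, -0.0], [-0.004, -0.0, -1.0]]
force: [-4.6, -1.5, 3.6]
opening: 0.01
grasp_force: 2.5
```

>>> play_rows([
  [[1,0,0,0,0,0],[1,0,0,0,0,0],[0,0,0,0,0,0]],
])

```text
time_s: 11.05
position: [0.5745, -0.0089, 0.1284]
tcp_rot: [[0.988, 0.152, -0.005], [0.152, -0.988, -0.0], [-0.005, -0.001, -1.0]]
force: [-6.4, -2.3, 4.3]
opening: 0.002
grasp_force: 3.3
```

>>> play_rows([
  [[1,0,0,0,0,0],[1,0,0,0,0,0],[1,0,0,0,0,0],[0,0,0,0,0,0]],
])

```text
time_s: 11.45
position: [0.58, -0.008, 0.1284]
tcp_rot: [[0.989, 0.151, 0.0], [0.151, -0.989, 0.0], [0.0, -0.0, -1.0]]
force: [-1.7, 0.6, 0.4]
opening: 0.008
grasp_force: 0.8
```

>>> play_rows([
  [[1,0,0,0,0,0],[1,0,0,0,0,0],[0,0,0,0,0,0]],
])

```text
time_s: 11.75
position: [0.5831, -0.0079, 0.1288]
tcp_rot: [[0.989, 0.151, 0.003], [0.151, -0.989, -0.0], [0.003, 0.001, -1.0]]
force: [-0.2, -0.8, 0.4]
opening: 0.006
grasp_force: 0.0
```

>>> play_rows([
  [[1,0,0,0,0,0],[1,0,0,0,0,0],[0,0,0,0,0,0]],
])

```text
time_s: 12.05
position: [0.5842, -0.0076, 0.1287]
tcp_rot: [[0.988, 0.151, 0.001], [0.151, -0.988, -0.0], [0.001, 0.0, -1.0]]
force: [0.3, -0.6, 0.7]
opening: 0.005
grasp_force: 0.0
```

Snapped to the second notch; contact is expected at about 0.588.

>>> play_rows([
  [[1,0,0,0,0,0],[1,0,0,0,0,0],[1,0,0,0,0,0],[0,0,0,0,0,0]],
])

```text
time_s: 12.45
position: [0.5869, -0.0071, 0.1286]
tcp_rot: [[0.989, 0.151, 0.0], [0.151, -0.989, -0.0], [0.0, 0.0, -1.0]]
force: [-0.1, 0.9, 0.2]
opening: 0.007
grasp_force: 0.0
```

>>> play_rows([
  [[1,0,0,0,0,0],[1,0,0,0,0,0],[0,0,0,0,0,0]],
])

```text
time_s: 12.75
position: [0.5879, -0.0069, 0.1284]
tcp_rot: [[0.988, 0.152, -0.002], [0.152, -0.988, -0.0], [-0.002, -0.0, -1.0]]
force: [-2.3, -1.3, 1.2]
opening: 0.003
grasp_force: 1.3
```

>>> play_rows([
  [[1,0,0,0,0,0],[1,0,0,0,0,0],[0,0,0,0,0,0]],
])

```text
time_s: 13.05
position: [0.5884, -0.0067, 0.1284]
tcp_rot: [[0.988, 0.152, -0.005], [0.152, -0.988, -0.0], [-0.005, -0.001, -1.0]]
force: [-5.2, -2.7, 4.0]
opening: 0.008
grasp_force: 3.2
```

>>> play_rows([
  [[1,0,0,0,0,0],[1,0,0,0,0,0],[0,0,0,0,0,0]],
])

```text
time_s: 13.35
position: [0.5907, -0.0064, 0.1283]
tcp_rot: [[0.988, 0.152, -0.004], [0.152, -0.988, -0.0], [-0.004, -0.001, -1.0]]
force: [-6.3, -2.2, 3.3]
opening: 0.007
grasp_force: 2.7
```

>>> play_rows([
  [[1,0,0,0,0,0],[1,0,0,0,0,0],[0,0,0,0,0,0]],
])

```text
time_s: 13.65
position: [0.5947, -0.0057, 0.1284]
tcp_rot: [[0.989, 0.151, 0.0], [0.151, -0.989, 0.0], [0.0, -0.0, -1.0]]
force: [-2.2, 0.4, -0.1]
opening: 0.005
grasp_force: 0.8
```

>>> play_rows([
  [[1,0,0,0,0,0],[1,0,0,0,0,0],[0,0,0,0,0,0]],
])

```text
time_s: 13.95
position: [0.598, -0.0057, 0.1288]
tcp_rot: [[0.989, 0.151, 0.003], [0.151, -0.989, -0.0], [0.003, 0.001, -1.0]]
force: [0.2, 1.1, -0.3]
opening: 0.003
grasp_force: 0.0
```

>>> play_rows([
  [[1,0,0,0,0,0],[1,0,0,0,0,0],[0,0,0,0,0,0]],
])

```text
time_s: 14.25
position: [0.599, -0.0053, 0.1287]
tcp_rot: [[0.989, 0.151, 0.001], [0.151, -0.989, -0.0], [0.001, 0.0, -1.0]]
force: [-0.5, 0.1, -0.4]
opening: 0.004
grasp_force: 0.0
```

Snapped into the third notch. Backing off and looking.

>>> play_rows([
  [[-15,0,0,0,0,0],[-20,0,0,0,0,0],[-20,0,-30,0,0,0],[-20,0,-30,0,0,0],[0,0,-30,0,0,0]],
])

```text
time_s: 14.75
position: [0.521, -0.0164, 0.2188]
tcp_rot: [[0.989, 0.151, -0.005], [0.151, -0.989, 0.001], [-0.005, -0.002, -1.0]]
force: [0.6, -0.3, 0.3]
opening: 0.008
grasp_force: 0.0
```

>>> play_rows([
  [[0,0,0,0,0,0],[0,0,0,0,0,0],[0,0,0,0,0,0]],
])

```text
time_s: 15.05
position: [0.5239, -0.0165, 0.2177]
tcp_rot: [[0.988, 0.151, -0.002], [0.151, -0.988, 0.0], [-0.002, -0.001, -1.0]]
force: [-1.1, -0.3, -0.0]
opening: 0.005
grasp_force: 0.0
```

Run:
```python
from h import *
np.set_printoptions(precision=4,suppress=True)
s=bot.read_state();print(s["position"],s["force"])
p=bot.capture("wrist")
for q,z in(("lever_handle",.127),("closed_end",.095)):
    print(q,[(r["centre"],r["confidence"],onz(p,r["centre"],z)) for r in bot.pinpoint(p,q)[:2]])
cv2.imwrite("pics/w3.png",p["image"])
```

```text
[ 0.5239 -0.0165  0.2177] [-1.0648 -0.2691 -0.0148]
lever_handle [([249.4, 53.5], 0.84, array([0.6242, 0.0011, 0.127 ]))]
closed_end [([254.6, 126.0], 0.57, array([ 0.576 , -0.0098,  0.095 ]))]
```

View pics/w3.png

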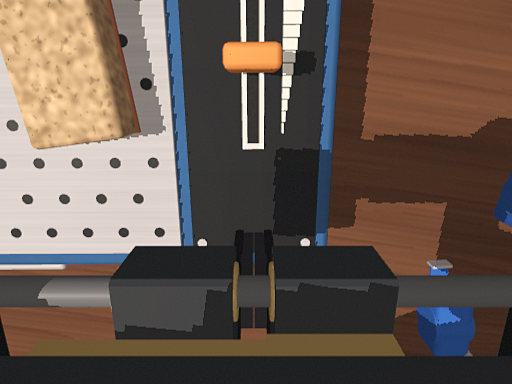

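The lever is now at (252,57), 44 mm along from its closed position, which is the third notch. The other things in view haven't moved, and nothing touches the lever.

```bash
python3 -c "
from rig import bot
print(bot.hand_in())"
```

```text
the job is handed in; nothing more can be done
None
```

I pushed the lever fully closed, then opened it click by click to the third notch; the last wrist picture puts it 44 mm from closed (nominal 45 mm). The job is handed in, with the gripper clear of the lever.

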